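Put the multimeter away in its stayed steel case

TASK

Put the multimeter away in its steel case. Raise the lid and push the knee of its folding stay past straight onto its stop, so that the lid stands locked by itself with your hand off it; lay the meter inside, face up and flat, setting it down without dropping it; then break the knee of the stay and lower the lid gently, without letting it slam, until it is fully shut, leaving the other things on the bench where they are.

Things in the scene. Friction and masses are not known exactly. Their poses are not given: they have to be found in the camera images.
- case: open-topped bare steel case fixed to the bench, 180 (its x, front to back) x 240 (y) x 80 mm high, walls and floor 5 mm; origin at the centre of its underside, x from front to back (front faces the robot, yaw within 0.25 rad), z up. Lid hinge along y at x=+90, z=+80 mm. A folding stay of two flat steel links, each 77 mm between pivots, stands just outside its +y wall (4 to 13 mm out)
- lid (a joint): lid angle, rad: 0 shut, about 1.40 at most (stay dead straight), about 1.385 with the stay locked. The lid is a 12 mm thick plate, 180 x 240 mm, 0.35 kg; its stiff hinge (0.2 N m of friction) holds it by itself above about 1.0 rad, below that it falls shut if let go. Pushing the raised lid further back draws the locked knee straight again, so keep clear of it
- lid_handle (a point): middle of the round steel bar (10 mm thick, 100 mm long, along the case's y) of the bail handle on the lid's front edge, 33 mm ahead of that edge; at x=-123, z=+86 mm in the case frame when shut; it swings up with the lid
- knee (a joint): knee angle of the stay, rad: 0 folded (lid shut), 2.67 dead straight, 2.93 on its stop past straight. Locked above about 2.8: the lid then cannot be lowered. The knee moves forwards and up to fold, backwards and down to lock
- stay_grip (a point): middle of the black grip sleeve on the knee: round bar 16 mm thick, 68 mm long, along the case's y, its middle 54 mm out from the +y wall, turning freely. Lid shut: x=-82, z=+58 mm in the case frame. It moves on a 77 mm circle about stay_pivot, in the case's x-z plane: up, over the top and back raises the lid (5 to 10 N) and locks the stay; the same way back breaks it and lowers the lid
- stay_pivot (a point): fixed point on the axis of the lower link's pivot, in line with the middle of the grip sleeve: x=-5, y=+174, z=+50 mm in the case frame. With the stay locked on its stop the sleeve lies behind and above it, on a line about 50 degrees above level
- meter: multimeter, grey box with rounded edges, dark face with a screen and a rotary dial, lying on its back: 56 (its x) x 130 (its y) x 36 mm high (dial to 43 mm), 0.3 kg; origin at the centre of its underside, z up out of its face. Its place on the bench may be swapped with the sockets'
- sockets: chrome sockets on a dark rack, 45 (x) x 150 (y) x 42 mm; origin at the centre of its underside; leave alone
- level: orange spirit level, 22 (x) x 200 (y) x 45 mm, origin at the centre of its underside; leave alone
- wrench: open-ended wrench with a green handle, 180 mm long, lying flat along its x, 12 mm thick; leave alone
- pot: stoneware pot of pencils, 84 mm wide, 100 mm high (pencils to 175 mm), origin at the centre of its underside; leave alone

How it is judged (in metres and radians):
On the way, in this order (a step that is already met when the one before it is completed fails the run):
1. the lid is raised (over 1.3 rad), its stay is locked past straight (knee over 2.8 rad) and neither is being touched (value of joint lid above 1.3 rad and value of joint knee above 2.8 rad and contact force between each of the arm, the fingers and case below 0.2 N), for 0.2 s.
2. the meter lies flat on the case's floor, face up and released, while the stay is still locked (value of joint knee above 2.8 rad and x of meter in the frame of case between -0.08 and 0.08 m and y of meter in the frame of case between -0.11 and 0.11 m and z of meter in the frame of case below 0.012 m and angle between meter's own z axis and vertical below 0.1 rad and contact force between the fingers and meter below 0.2 N and linear speed of meter below 0.03 m/s), for 0.2 s.
At the end, for the whole second after the job is handed in: The lid is shut (within 0.04 rad) and at rest, and the meter lies flat (within 0.1 rad), face up and at rest on the floor inside the case (value of joint lid below 0.04 rad and velocity of joint lid below 0.1 rad/s and x of meter in the frame of case between -0.08 and 0.08 m and y of meter in the frame of case between -0.11 and 0.11 m and z of meter in the frame of case below 0.012 m and angle between meter's own z axis and vertical below 0.1 rad and linear speed of meter below 0.03 m/s); the robot touches nothing.
It fails at once if the lid slams (falls faster than 3 rad/s) (velocity of joint lid below -3 rad/s).
It fails at once if the meter is dropped (from more than about 25 mm) (linear speed of meter above 0.7 m/s and contact force between the fingers and meter below 0.1 N).
It fails at once if another thing on the bench is moved more than 30 mm (distance of any of sockets, level, wrench, pot from where it was at the start of the episode above 0.03 m).
It also fails if it takes over 72 s, if anything falls off the work surface, if the arm or the gripper's body presses on something with over 40 N, if the wrist force passes 120 N, or if a joint passes its speed limit or range.

ROBOT

A 6-joint arm with a two-finger parallel gripper is mounted at the origin on the work surface. World frame = base frame: x ahead of the robot, y to its left, z up, the work surface at z = 0. Lengths are in m, angles in degrees, forces in N, time in s.
With the tool pointing down it reaches from about 0.325 to 0.925 m from the base axis. Payload 3.1 kg.
Tool frame: the origin (TCP) lies between the finger pads; the fingertips stand 25 mm ahead of it and the grasp point (between the pads) lies 6 mm ahead of it; z points along the fingers, y is the line along which they close (so a half turn about z gives the same grasp; the last joint's range is limited). The gripper opens to 85 mm and grips with 20 to 120 N. Pads are 22 mm wide; open, the fingers measure 114 mm over their backs; the gripper's body (76 mm by 85 mm) begins 54 mm behind the grasp point. The pads swing forward as they close: fully open they stand 13 mm farther back than shut.
Start: joints at [-83.491, 12.427, 92.441, -0, 75.132, -6.429], TCP at [0.14, -0.609, 0.226] pointing down, gripper open.
Joint ranges: [-157.48, 157.48], [-44.54, 120.13], [17.64, 146.25], [-64.5, 244.5], [7.68, 150.69], [-147.95, 147.95]. Speed limits (degrees/s): [159.86, 159.86, 180, 180, 180, 180].

INTERFACE

Orientations are given as a 3x3 rotation matrix whose columns are the frame's x, y, z axes.
In Python, from plant import env gives the robot as it stands.
- The arm moves only by the shell command python3 -m pendant 'ROWS' [OPENING]. ROWS is JSON, a list that holds one entry, the list of rows, each a list of 6 numbers: the shift along the world's x, y, z in cm, then the turn, a rotation vector about the world's x, y, z in degrees. A call has exactly 5 rows; each row is the pose to reach, as a shift and turn from the pose commanded when the call began; what a row does not reach only later rows make up. A row lasts 1/12 s, in which the tool goes at most 41.7 mm and 7.16 degrees, less where a joint would pass 70% of its speed; a pose out of reach is approached as far as the arm can. A call with a gripper value outside its range is refused whole. OPENING is the gripper's target within -1 to 1 (shut at 1, half-way at 0, fully open at -1), set as the call begins (- or left out, the last holds). The fingers move at their own pace and stop on an object; the grip force is fixed at half the most. Time passes only in rows, so rows that repeat a pose let the fingers close, or fill a call up. It gives the time, the measured TCP pose, the force, the opening and the grip force at its end, in the units of the state.
- env.state(): the state, without advancing time (a new reading comes with each control period).
- env.capture(name): name is "side" or "top" or "wrist"; returns a dict with "pixels" (400x640x3 uint8, red, green, blue), "fx", "fy", "cx", "cy" (pixels), "eye" and "attitude" of the camera in the world; the wrist camera has in their place "hand_eye" (4x4, takes a point from camera to tool coordinates, whose origin is the TCP and whose axes are the flange's). Camera axes: x right, y up, looking along -z (the intrinsics and any distortion apply to the point x, -y, -z); pixel columns grow to the right and rows downward; lengths in m; the calibration is good to about 2 mm. A picture is of the moment at which its call begins: read the wrist's pose just before it. There is no depth.
- env.finish_job(): hands the job in; it is judged then, once.
The state is a dict: "t": time; "joint_positions": joint angles; "qvel": joint speeds; "effort": joint torques, N m; "ee_pos": TCP position; "ee_rot": TCP orientation; "wrist_force": force on the tool from outside, world axes, zero at the start; "moment": the same for the moment, N m; "gripper_width": finger opening in m; "finger_force": force on a finger pad.
Only numpy, scipy, OpenCV 4.12 (cv2) and the standard library are available. Lean on these libraries where they do the work, as an engineer would, in place of code of your own. Each camera call takes 0.05 s, during which the arm holds its last target. There are 200 camera calls.

## Working session

There is one attempt and no reset: what is moved stays moved. The work goes in short steps, Python scripts to look and compute and a shell command to move; the robot and the scene stay as the last step left them, time stands still between calls to the robot, and variables do not carry over. Pictures are saved under pics/ and viewed, at most 10 in all, crops included, and the job is handed in when it is done.

```bash
ls; mkdir -p pics; python3 - <<'E'
from plant import env
import cv2,numpy as np,json
s=env.state();print(s['t'],s['ee_pos'],s['ee_rot'],s['gripper_width'])
for n in ['top','side']:
    c=env.capture(n);cv2.imwrite(f'pics/{n}0.png',c['pixels'][:,:,::-1])
    print(n,{k:(np.round(v,4).tolist()) for k,v in c.items() if k!='pixels'})
E
```

```text
pics
0.0 [ 0.13984628 -0.60831734  0.2245747 ] [[ 9.74617629e-01  2.23875853e-01 -2.83014020e-04]
 [ 2.23875894e-01 -9.74614846e-01  2.34244814e-03]
 [ 2.48587911e-04 -2.34635127e-03 -9.99997216e-01]] 0.08559265405105664
top {'fx': 380.8678, 'fy': 380.8678, 'cx': 316.4748, 'cy': 198.3125, 'eye': [0.3316, -0.0321, 1.0922], 'attitude': [[-0.0045, 0.9888, -0.1493], [-0.9999, -0.0028, 0.0113], [0.0108, 0.1494, 0.9887]]}
side {'fx': 400.5052, 'fy': 400.5052, 'cx': 317.5439, 'cy': 203.2135, 'eye': [0.2137, 0.8368, 0.9394], 'attitude': [[-0.945, 0.234, -0.2284], [-0.3269, -0.6605, 0.6759], [0.0074, 0.7134, 0.7007]]}
```

View pics/top0.png

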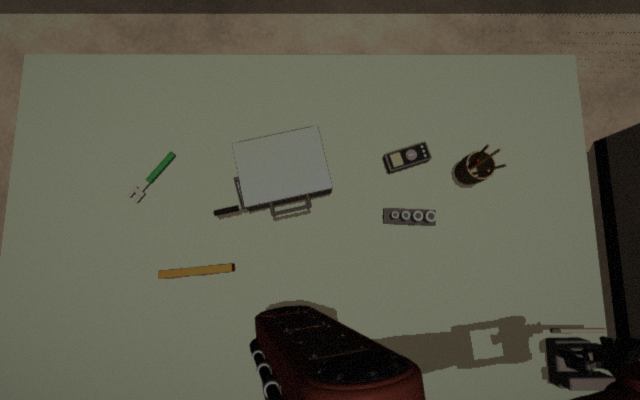

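View pics/side0.png

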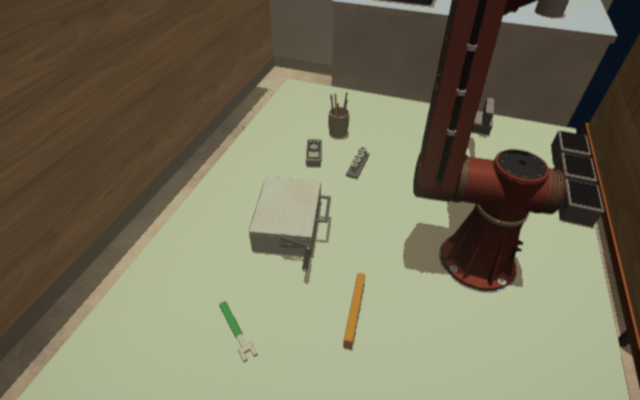

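The top view shows the case lid at about (283,165), its handle at (291,207), the sleeve at (227,211), the meter at (407,157) and the sockets at (409,216). The side view agrees with this layout.

```bash
cat > h.py <<'E'
import cv2,numpy as np
def ray(c,uv,R=None,eye=None):
    R=np.array(c['attitude']) if R is None else R; eye=np.array(c['eye']) if eye is None else eye
    uv=np.atleast_2d(uv).astype(float)
    d=np.c_[(uv[:,0]-c['cx'])/c['fx'],-(uv[:,1]-c['cy'])/c['fy'],-np.ones(len(uv))]
    return eye,d@R.T
def onz(c,uv,z,**k):
    e,d=ray(c,uv,**k); return e+d*((z-e[2])/d[:,2])[:,None]
def wristcam(env):
    s=env.state();c=env.capture('wrist');H=np.array(c['hand_eye']);R=np.array(s['ee_rot'])
    return s,c,R@H[:3,:3],np.array(s['ee_pos'])+R@H[:3,3]
def blob(mask,box):
    m=np.zeros_like(mask);x0,y0,x1,y1=box;m[y0:y1,x0:x1]=mask[y0:y1,x0:x1]
    cs,_=cv2.findContours(m,cv2.RETR_EXTERNAL,cv2.CHAIN_APPROX_NONE)
    return max(cs,key=cv2.contourArea)
E
python3 - <<'E'
from plant import env
from h import *
c=env.capture('top');p=c['pixels'];hsv=cv2.cvtColor(p,cv2.COLOR_RGB2HSV)
print('bench',hsv[120,280],'lid',hsv[165,283],'front',hsv[205,250],'sleeve',hsv[211,227],'meter',hsv[157,420])
lid=((hsv[...,1]<22)&(hsv[...,2]>100)).astype(np.uint8)*255
lid=cv2.morphologyEx(lid,cv2.MORPH_OPEN,np.ones((5,5)))
b=cv2.boxPoints(cv2.minAreaRect(blob(lid,(215,110,350,230))));q=onz(c,b,.092)
print(b.round(1),q.round(4),np.linalg.norm(q-np.roll(q,1,0),axis=1),q.mean(0))
dark=(hsv[...,2]<75).astype(np.uint8)*255
for n,box,z in [('sleeve',(205,200,238,220),.058),('meter',(375,135,440,180),.036),('sock',(375,200,445,232),.042)]:
    b=cv2.boxPoints(cv2.minAreaRect(blob(dark,box)));q=onz(c,b,z)
    print(n,b.round(1).tolist(),q.round(4).tolist(),np.linalg.norm(q-np.roll(q,1,0),axis=1),q.mean(0))
E
```

```text
bench [ 35  40 115] lid [ 42  22 116] front [ 30  33 102] sleeve [75 32 16] meter [165  60  17]
[[290.3 171.8]
 [326.  163.9]
 [331.1 187.1]
 [295.4 195. ]] [[ 0.5548  0.0264  0.092 ]
 [ 0.5764 -0.0695  0.092 ]
 [ 0.5129 -0.0828  0.092 ]
 [ 0.4917  0.0123  0.092 ]] [0.0645704  0.09832755 0.06484901 0.09743291] [ 0.53394415 -0.02838021  0.092     ]
sleeve [[212.60000610351562, 210.0], [237.0, 204.8000030517578], [238.89999389648438, 213.6999969482422], [214.5, 218.89999389648438]] [[0.4564, 0.2395, 0.058], [0.4705, 0.1735, 0.058], [0.4461, 0.1677, 0.058], [0.4321, 0.2334, 0.058]] [0.02503229 0.06742596 0.02509477 0.06719629] [0.45127296 0.20352772 0.058     ]
meter [[380.3999938964844, 154.60000610351562], [425.1000061035156, 140.5], [431.3999938964844, 160.39999389648438], [386.70001220703125, 174.5]] [[0.617, -0.2275, 0.036], [0.6587, -0.3577, 0.036], [0.5999, -0.3729, 0.036], [0.559, -0.2436, 0.036]] [0.06021821 0.13670469 0.06069089 0.13561683] [ 0.60865428 -0.30045811  0.036     ]
sock [[381.70001220703125, 223.5], [382.29998779296875, 207.39999389648438], [434.6000061035156, 209.39999389648438], [434.0, 225.5]] [[0.4194, -0.2242, 0.042], [0.4642, -0.2273, 0.042], [0.4581, -0.373, 0.042], [0.4133, -0.3691, 0.042]] [0.14493099 0.04484786 0.14585637 0.04491303] [ 0.43873971 -0.29841573  0.042     ]
```

```bash
python3 - <<'E'
from plant import env
from h import *
c=env.capture('top');p=c['pixels'];hsv=cv2.cvtColor(p,cv2.COLOR_RGB2HSV)
lab=cv2.cvtColor(p,cv2.COLOR_RGB2LAB)
print(lab[120,280],lab[165,283],lab[145,245],lab[220,250])
m=((cv2.GaussianBlur(lab,(3,3),0)[...,2].astype(int)<(int(lab[120,280,2])+int(lab[165,283,2]))//2)&(lab[...,0]>80)).astype(np.uint8)*255
m=cv2.morphologyEx(m,cv2.MORPH_OPEN,np.ones((5,5)))
k=blob(m,(215,110,350,230));b=cv2.boxPoints(cv2.minAreaRect(k));q=onz(c,b,.092)
print(b.round(1).tolist(),q.round(4).tolist(),np.linalg.norm(q-np.roll(q,1,0),axis=1),q.mean(0))
k2=cv2.approxPolyDP(k,6,True)[:,0];q=onz(c,k2,.092);print(k2.tolist(),q.round(4).tolist())
cen=q.mean(0)
E
```

```text
[123 123 137] [125 124 133] [124 124 136] [122 124 138]
[[230.60000610351562, 144.8000030517578], [317.8999938964844, 125.4000015258789], [331.70001220703125, 187.60000610351562], [244.39999389648438, 207.0]] [[0.63, 0.1883, 0.092], [0.6845, -0.0482, 0.092], [0.5114, -0.0842, 0.092], [0.46, 0.1469, 0.092]] [0.17495462 0.242668   0.17677053 0.23677196] [0.57147535 0.05067796 0.092     ]
[[317, 128], [278, 136], [275, 155], [238, 165], [244, 205], [330, 188]] [[0.677, -0.0458, 0.092], [0.6544, 0.0604, 0.092], [0.6013, 0.0679, 0.092], [0.5738, 0.1668, 0.092], [0.4654, 0.1482, 0.092], [0.5104, -0.0797, 0.092]]
```

Case centre is about (0.571, 0.051) with yaw 12.5°. The sleeve predicted from that is within 3 mm of the one measured. Next I go above the sleeve.

```bash
python3 -m pendant '[[[2,2.4,1.6,0,0,6],[4,4.8,3.2,0,0,12],[6,7.2,4.8,0,0,18],[8,9.6,6.4,0,0,24],[10,12,8,0,0,30]]]' -1
python3 -m pendant '[[[2,2.4,0,0,0,6],[4,4.8,0,0,0,12],[6,7.2,0,0,0,18],[7.5,9.6,0,0,0,24],[9,12,0,0,0,30]]]'
python3 -m pendant '[[[2,2.4,0,0,0,6],[4,4.8,0,0,0,12],[6,7.2,0,0,0,18],[7.5,9.6,0,0,0,24],[9,12,0,0,0,29.6]]]'
python3 -m pendant '[[[0,3,0,0,0,0],[0,6,0,0,0,0],[0,9,0,0,0,0],[1,12,0,0,0,0],[1,15,0,0,0,0]]]'
python3 -m pendant '[[[0,3,0,0,0,0],[0,6,0,0,0,0],[0,9,0,0,0,0],[1,12,0,0,0,0],[1,15,0,0,0,0]]]'
python3 -m pendant '[[[0,3,-2,0,0,0],[0,6,-4,0,0,0],[0,9,-6,0,0,0],[1,12,-8,0,0,0],[1,15,-8,0,0,0]]]'
python3 - <<'E'
from plant import env
from h import *
s,c,R,eye=wristcam(env);p=c['pixels'];cv2.imwrite('pics/w1.png',p[:,:,::-1])
print(s['t'],s['ee_pos'],s['ee_rot'],s['wrist_force'],s['joint_positions'],eye,R)
E
```

```text
t: 0.62
ee_pos: [0.2405, -0.4878, 0.3062]
ee_rot: [[0.729, 0.685, -0.0], [0.685, -0.729, 0.001], [0.0, -0.001, -1.0]]
wrist_force: [0.3, -0.4, 0.4]
gripper_width: 0.0857
finger_force: 0.0
t: 1.03
ee_pos: [0.3306, -0.3677, 0.3058]
ee_rot: [[0.288, 0.958, 0.0], [0.958, -0.288, 0.0], [0.0, -0.0, -1.0]]
wrist_force: [-0.2, 0.2, -0.4]
gripper_width: 0.0852
finger_force: 0.0
t: 1.45
ee_pos: [0.4206, -0.2477, 0.3058]
ee_rot: [[-0.222, 0.975, 0.0], [0.975, 0.222, 0.0], [0.0, 0.0, -1.0]]
wrist_force: [0.4, -0.0, 0.5]
gripper_width: 0.0854
finger_force: 0.0
t: 1.87
ee_pos: [0.4305, -0.0977, 0.3058]
ee_rot: [[-0.217, 0.976, 0.001], [0.976, 0.217, 0.0], [-0.0, 0.001, -1.0]]
wrist_force: [0.8, -0.2, -1.0]
gripper_width: 0.0856
finger_force: 0.0
t: 2.28
ee_pos: [0.4405, 0.0524, 0.306]
ee_rot: [[-0.217, 0.976, 0.001], [0.976, 0.217, 0.0], [-0.0, 0.001, -1.0]]
wrist_force: [0.6, -0.5, -0.2]
gripper_width: 0.0854
finger_force: 0.0
t: 2.7
ee_pos: [0.4475, 0.2015, 0.2211]
ee_rot: [[-0.217, 0.976, -0.007], [0.976, 0.217, -0.002], [-0.001, -0.007, -1.0]]
wrist_force: [-0.1, 0.1, 0.1]
gripper_width: 0.0855
finger_force: 0.0
2.7 [0.44753646 0.20152782 0.2211087 ] [[-2.17103197e-01  9.76125426e-01 -6.73459747e-03]
 [ 9.76148377e-01  2.17092735e-01 -2.25618421e-03]
 [-7.40286587e-04 -7.06379119e-03 -9.99974777e-01]] [-0.13208404  0.05727021  0.14851111] [ 1.60540161e+01 -3.71092531e+00  1.10175407e+02 -1.82316713e-02
  7.39420875e+01  3.52032106e+00] [0.4319169  0.27800246 0.36814439] [[ 0.97634957 -0.20780145 -0.05966634]
 [ 0.21610851  0.93011024  0.29697146]
 [-0.00621483 -0.30284236  0.9530204 ]]
```

View pics/w1.png

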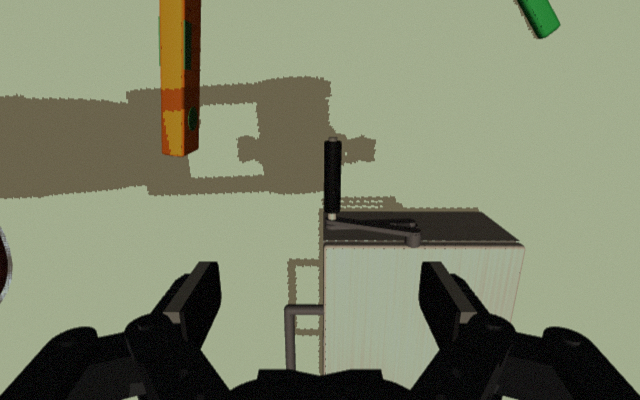

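The wrist view shows the black sleeve from (333,140) to (332,212). The lid's +y edge runs from (324,243) to (522,243).

```bash
python3 -m pendant '[[[0,0,0,0,0,0],[0,0,0,0,0,0],[0,0,0,0,0,0],[0,0,0,0,0,0],[0,0,0,0,0,0]]]' | head -2
python3 - <<'E'
from plant import env
from h import *
s,c,R,eye=wristcam(env);p=c['pixels'];g=cv2.cvtColor(p,cv2.COLOR_RGB2GRAY)
m=(g<45).astype(np.uint8)*255
k=blob(m,(315,120,350,215));r=cv2.minAreaRect(k);b=cv2.boxPoints(r);q=onz(c,b,.058,R=R,eye=eye)
print(r,q.round(4),q.mean(0))
q=onz(c,[(324,244),(522,244)],.092,R=R,eye=eye);print(q,np.linalg.norm(q[0]-q[1]))
d=q[1]-q[0];a=np.arctan2(d[1],d[0]);print('yaw',np.degrees(a))
ex=np.array([np.cos(a),np.sin(a)]);ey=np.array([-ex[1],ex[0]])
print('centre from lid',q[:,:2].mean(0)-.12*ey)
E
```

```text
t: 3.17
ee_pos: [0.4504, 0.1999, 0.2265]
((334.5, 175.5), (29.0, 77.0), 0.0) [[0.4596 0.1633 0.058 ]
 [0.4435 0.2363 0.058 ]
 [0.4694 0.242  0.058 ]
 [0.4873 0.1693 0.058 ]] [0.46492827 0.20272392 0.058     ]
[[0.46644849 0.14819346 0.092     ]
 [0.64042314 0.18621759 0.092     ]] 0.1780814809458222
yaw 12.328769526761988
centre from lid [0.57905833 0.04997291]
```

```bash
python3 - <<'E'
from plant import env
from h import *
s,c,R,eye=wristcam(env);p=c['pixels'];g=cv2.cvtColor(p,cv2.COLOR_RGB2GRAY)
print(s['ee_pos'],g[178,318:355].tolist())
for th in (25,32):
    k=blob((g<th).astype(np.uint8)*255,(315,120,350,215));r=cv2.minAreaRect(k);b=cv2.boxPoints(r);q=onz(c,b,.058,R=R,eye=eye)
    print(r,q.mean(0))
col=p[:,400].astype(int).sum(1);print(col[225:265:2].tolist()); row=p[270].astype(int).sum(1);print(row[310:345:2].tolist())
E
```

```text
[0.45033692 0.19994355 0.22642233] [101, 96, 30, 12, 2, 7, 12, 22, 3, 13, 18, 15, 8, 15, 0, 7, 15, 13, 67, 164, 168, 164, 167, 166, 166, 166, 166, 163, 166, 166, 165, 164, 165, 165, 165, 164, 165]
((328.5, 173.0), (70.0, 15.0), 90.0) [0.4587458  0.20418318 0.058     ]
((328.0, 173.0), (70.0, 16.0), 90.0) [0.45828526 0.20408229 0.058     ]
[50, 191, 220, 134, 84, 83, 91, 116, 355, 448, 480, 476, 479, 489, 483, 481, 476, 474, 471, 483]
[472, 477, 475, 304, 269, 316, 456, 486, 482, 490, 469, 484, 478, 480, 485, 493, 487, 487]
```

```bash
python3 -m pendant '[[[0.5,1.4,-2,0,0,0],[0.5,1.4,-5,0,0,0],[0.5,1.4,-8,0,0,0],[0.5,1.4,-11,0,0,0],[0.5,1.4,-13,0,0,0]]]' 
python3 -m pendant '[[[0,0,-1,0,0,0],[0,0,-2,0,0,0],[0,0,-3,0,0,0],[0,0,-3.2,0,0,0],[0,0,-3.2,0,0,0]]]' -0.2
python3 - <<'E'
from plant import env
from h import *
s,c,R,eye=wristcam(env);p=c['pixels'];cv2.imwrite('pics/w2.png',p[:,:,::-1])
E
```

```text
t: 3.68
ee_pos: [0.4534, 0.2139, 0.0933]
ee_rot: [[-0.216, 0.976, -0.003], [0.976, 0.216, -0.001], [-0.0, -0.003, -1.0]]
wrist_force: [-0.6, -0.2, 0.2]
gripper_width: 0.0855
finger_force: 0.0
t: 4.1
ee_pos: [0.4552, 0.2148, 0.064]
ee_rot: [[-0.217, 0.976, 0.0], [0.976, 0.217, 0.0], [0.0, 0.0, -1.0]]
wrist_force: [0.4, -0.8, 0.3]
gripper_width: 0.0514
finger_force: 0.0
```

View pics/w2.png

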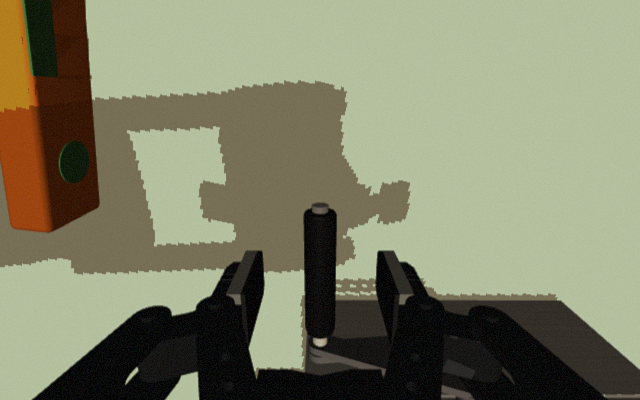

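The sleeve (column 320) sits midway between the pads (262 and 378). I close on it.

```bash
python3 -m pendant '[[[0,0,0,0,0,0],[0,0,0,0,0,0],[0,0,0,0,0,0],[0,0,0,0,0,0],[0,0,0,0,0,0]]]' 1
python3 -m pendant '[[[0,0,0,0,0,0],[0,0,0,0,0,0],[0,0,0,0,0,0],[0,0,0,0,0,0],[0,0,0,0,0,0]]]'
python3 - <<'E'
import numpy as np
a=np.radians(12.5);t0=np.degrees(np.arctan2(8,-77))
for t in list(range(174,50,-8))+[50,48]:
    x=7.74*(np.cos(np.radians(t))-np.cos(np.radians(t0)));z=7.74*(np.sin(np.radians(t))-np.sin(np.radians(t0)))
    print(t,round(x*np.cos(a),2),round(x*np.sin(a),2),round(z,2))
E
```

```text
t: 4.57
ee_pos: [0.4552, 0.215, 0.0643]
ee_rot: [[-0.217, 0.976, 0.001], [0.976, 0.217, 0.0], [0.0, 0.001, -1.0]]
wrist_force: [1.0, 1.2, -0.7]
gripper_width: -0.0004
finger_force: 0.0
t: 4.98
ee_pos: [0.4549, 0.2148, 0.0639]
ee_rot: [[-0.217, 0.976, -0.0], [0.976, 0.217, -0.0], [-0.0, -0.0, -1.0]]
wrist_force: [-0.5, -0.5, -0.7]
gripper_width: -0.0002
finger_force: 0.0
174 0.0 0.0 0.01
166 0.18 0.04 1.07
158 0.51 0.11 2.1
150 0.97 0.22 3.07
142 1.56 0.35 3.97
134 2.27 0.5 4.77
126 3.07 0.68 5.46
118 3.97 0.88 6.03
110 4.93 1.09 6.47
102 5.94 1.32 6.77
94 6.99 1.55 6.92
86 8.04 1.78 6.92
78 9.09 2.01 6.77
70 10.1 2.24 6.47
62 11.06 2.45 6.03
54 11.96 2.65 5.46
50 12.37 2.74 5.13
48 12.57 2.79 4.95
```

```bash
python3 - <<'E'
from plant import env
from h import *
s,c,R,eye=wristcam(env);a=c['pixels'];b=env.capture('side')['pixels']
cv2.imwrite('pics/w3.png',np.hstack([cv2.resize(a[150:400,160:480],(400,312)),cv2.resize(b[170:290,240:394],(400,312),interpolation=cv2.INTER_CUBIC)])[:,:,::-1])
E
```

```text
(no output)
```

View pics/w3.png

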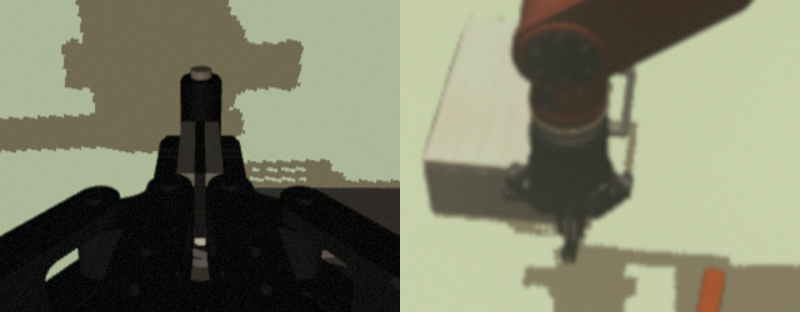

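The fingers closed fully without holding the sleeve, and appear to be above it. I triangulate the sleeve's outer end from two wrist views to check its height.

```bash
python3 - <<'E'
from plant import env
from h import *
s,c,R2,e2=wristcam(env);H=np.array(c['hand_eye']);print(c['fx'],c['cx'],c['cy'],H.round(4).tolist())
R=np.array(s['ee_rot']);e1=np.array([.45034,.19994,.22642])+R@H[:3,3]
_,d1=ray(c,(328,138),R=R2,eye=e1);_,d2=ray(c,(320,204),R=R2,eye=e2)
A=np.c_[d1[0],-d2[0]];t=np.linalg.lstsq(A,e2-e1,rcond=None)[0]
print(e1+t[0]*d1[0],e2+t[1]*d2[0])
def proj(P):
    v=R2.T@(P-e2);return c['cx']+c['fx']*v[0]/-v[2],c['cy']-c['fy']*v[1]/-v[2]
p=np.array(s['ee_pos'])
for o in(0,6,25):print(o,proj(p+R[:,2]*o/1000),proj(p+R[:,2]*o/1000+R[:,0]*.011))
y=c['pixels'];g=cv2.cvtColor(y,cv2.COLOR_RGB2GRAY);print(g[225,295:350].tolist(),g[268,295:350].tolist())
E
```

```text
343.1981814945191 319.5294990558319 198.8089141056122 [[-0.001, 0.9533, 0.3021, 0.0779], [1.0, 0.0012, -0.0005, 0.0003], [-0.0008, 0.3021, -0.9533, -0.1471], [0.0, 0.0, 0.0, 1.0]]
[0.45166428 0.23442817 0.03697914] [0.45123944 0.23438392 0.03696198]
0 (np.float64(318.7824234702191), np.float64(261.3550910454727)) (np.float64(318.74314298189495), np.float64(240.22096685724955))
6 (np.float64(318.7973200071221), np.float64(255.5735215556761)) (np.float64(318.7596895569935), np.float64(235.05121781391387))
25 (np.float64(318.8384998796169), np.float64(239.59099514964788)) (np.float64(318.8053107312354), np.float64(220.79751150379002))
[103, 107, 106, 107, 107, 105, 105, 105, 109, 46, 9, 3, 16, 8, 9, 0, 1, 10, 8, 9, 20, 19, 17, 17, 20, 15, 17, 17, 17, 12, 15, 23, 16, 16, 10, 15, 6, 10, 17, 10, 6, 25, 81, 105, 109, 105, 105, 109, 105, 103, 108, 105, 107, 112, 154] [9, 5, 5, 10, 12, 12, 0, 11, 40, 43, 41, 40, 43, 45, 44, 39, 42, 46, 45, 44, 47, 15, 11, 2, 2, 3, 13, 5, 8, 44, 41, 47, 41, 43, 46, 45, 40, 42, 47, 44, 40, 44, 15, 3, 5, 16, 8, 9, 9, 6, 10, 7, 6, 7, 8]
```

```bash
python3 -m pendant '[[[0,0,0,0,0,0],[0,0,0,0,0,0],[0,0,0,0,0,0],[0,0,0,0,0,0],[0,0,0,0,0,0]]]' -0.2|grep -v rot
python3 -m pendant '[[[0,0,-0.6,0,0,0],[0,0,-1.2,0,0,0],[0,0,-1.8,0,0,0],[0,0,-2.3,0,0,0],[0,0,-2.3,0,0,0]]]'|grep -v rot
python3 -m pendant '[[[0,0,0,0,0,0],[0,0,0,0,0,0],[0,0,0,0,0,0],[0,0,0,0,0,0],[0,0,0,0,0,0]]]' 1|grep -v rot
python3 -m pendant '[[[0,0,0,0,0,0],[0,0,0,0,0,0],[0,0,0,0,0,0],[0,0,0,0,0,0],[0,0,0,0,0,0]]]'|grep -v rot
python3 - <<'E'
from plant import env
from h import *
s,c,R,eye=wristcam(env);a=c['pixels']
cv2.imwrite('pics/w4.png',a[:,:,::-1])
E
```

```text
t: 5.55
ee_pos: [0.4549, 0.2148, 0.0639]
wrist_force: [0.2, 0.2, -0.8]
gripper_width: 0.0515
finger_force: 0.0
t: 5.97
ee_pos: [0.4535, 0.2144, 0.0391]
wrist_force: [-0.9, 0.1, 0.2]
gripper_width: 0.0511
finger_force: 0.0
t: 6.38
ee_pos: [0.4553, 0.215, 0.0413]
wrist_force: [-0.1, 0.9, -0.3]
gripper_width: 0.0138
finger_force: 58.5
t: 6.8
ee_pos: [0.4554, 0.215, 0.0412]
wrist_force: [1.4, 0.3, 1.8]
gripper_width: 0.0134
finger_force: 58.6
```

View pics/w4.png

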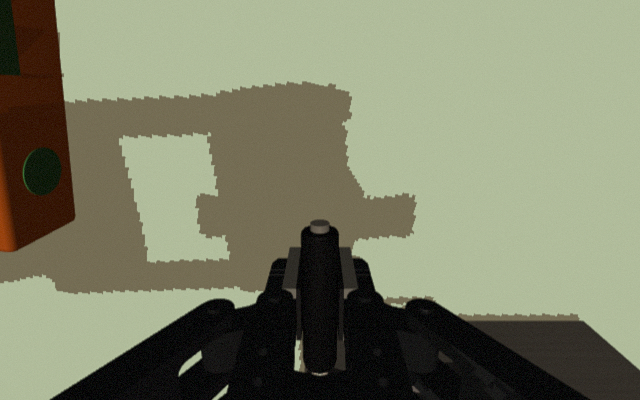

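The sleeve is now between the pads, which end near row 248, at a width of 13.4 mm. I take it a little deeper for safety.

```bash
python3 -m pendant '[[[0,0,0,0,0,0],[0,0,0,0,0,0],[0,0,0,0,0,0],[0,0,-0.4,0,0,0],[0,0,-0.7,0,0,0]]]' 0.2|grep -v rot
python3 -m pendant '[[[0,0,0,0,0,0],[0,0,0,0,0,0],[0,0,0,0,0,0],[0,0,0,0,0,0],[0,0,0,0,0,0]]]' 1|grep -v rot
python3 -m pendant '[[[0,0,0,0,0,0],[0,0,0,0,0,0],[0,0,0,0,0,0],[0,0,0,0,0,0],[0,0,0,0,0,0]]]'|grep -v rot
```

```text
t: 7.27
ee_pos: [0.4548, 0.2148, 0.0335]
wrist_force: [-0.5, 1.2, -0.4]
gripper_width: 0.0345
finger_force: 0.0
t: 7.68
ee_pos: [0.4552, 0.2148, 0.0337]
wrist_force: [2.3, -0.4, -4.2]
gripper_width: 0.0142
finger_force: 58.4
t: 8.1
ee_pos: [0.4552, 0.2148, 0.0338]
wrist_force: [4.2, -0.6, -5.9]
gripper_width: 0.0144
finger_force: 58.4
```

```bash
python3 -m pendant '[[[0.08,0.02,0.54,0,0,0],[0.18,0.04,1.07,0,0,0],[0.33,0.07,1.59,0,0,0],[0.51,0.11,2.1,0,0,0],[0.72,0.16,2.6,0,0,0]]]'|grep -v rot
python3 -m pendant '[[[0,0,0,0,0,0],[0,0,0,0,0,0],[0,0,0,0,0,0],[0,0,0,0,0,0],[0,0,0,0,0,0]]]'|grep -v rot
```

```text
t: 8.52
ee_pos: [0.4623, 0.2163, 0.0598]
wrist_force: [5.8, -0.3, -9.8]
gripper_width: 0.0143
finger_force: 58.5
t: 8.93
ee_pos: [0.4627, 0.2165, 0.0602]
wrist_force: [4.4, -1.2, -3.7]
gripper_width: 0.0143
finger_force: 59.1
```

```bash
python3 -m pendant '[[[0.54,0.12,0.93,0,0,0],[0.84,0.19,1.37,0,0,0],[1.55,0.34,2.17,0,0,0],[2.35,0.52,2.86,0,0,0],[3.25,0.72,3.43,0,0,0]]]'|grep -v rot
python3 -m pendant '[[[0,0,0,0,0,0],[0,0,0,0,0,0],[0.48,0.1,0.23,0,0,0],[0.96,0.21,0.44,0,0,0],[0.96,0.21,0.44,0,0,0]]]'|grep -v rot
```

```text
t: 9.35
ee_pos: [0.4914, 0.2228, 0.0922]
wrist_force: [-0.1, -1.2, -10.0]
gripper_width: 0.0143
finger_force: 59.3
t: 9.77
ee_pos: [0.504, 0.2257, 0.0983]
wrist_force: [0.3, -2.4, -8.1]
gripper_width: 0.014
finger_force: 59.4
```

```bash
python3 -m pendant '[[[1.01,0.23,0.3,0,0,0],[2.06,0.46,0.45,0,0,0],[3.11,0.69,0.45,0,0,0],[4.16,0.92,0.3,0,0,0],[4.67,1.04,0.16,0,0,0]]]'|grep -v rot
python3 -m pendant '[[[0,0,0,0,0,0],[0,0,0,0,0,0],[0,0,0,0,0,0],[0,0,0,0,0,0],[0,0,0,0,0,0]]]'|grep -v rot
```

```text
t: 10.18
ee_pos: [0.5507, 0.2361, 0.1]
wrist_force: [-2.4, -1.9, -3.9]
gripper_width: 0.014
finger_force: 59.9
t: 10.6
ee_pos: [0.5506, 0.236, 0.1002]
wrist_force: [-0.2, -2.7, -6.2]
gripper_width: 0.0139
finger_force: 59.7
```

```bash
python3 -m pendant '[[[0.5,0.11,-0.16,0,0,0],[1.46,0.32,-0.6,0,0,0],[1.92,0.42,-0.87,0,0,0],[2.36,0.52,-1.17,0,0,0],[2.77,0.61,-1.5,0,0,0]]]'|grep -v rot
python3 -m pendant '[[[0,0,0,0,0,0],[0,0,0,0,0,0],[0,0,0,0,0,0],[0,0,0,0,0,0],[0,0,0,0,0,0]]]'|grep -v rot
python3 -m pendant '[[[0.1,0.02,-0.08,0,0,0],[0.2,0.04,-0.18,0,0,0],[0.3,0.06,-0.28,0,0,0],[0.3,0.06,-0.28,0,0,0],[0.3,0.06,-0.28,0,0,0]]]'|grep -v rot
python3 - <<'E'
from plant import env
from h import *
a=env.capture('side')['pixels'];b=env.capture('top')['pixels']
cv2.imwrite('pics/w5.png',np.hstack([cv2.resize(a[100:300,180:400],(440,400)),cv2.resize(b[100:240,200:350],(360,336))[:400] if 0 else cv2.resize(b[90:250,190:334],(360,400))])[:,:,::-1])
E
```

```text
t: 11.02
ee_pos: [0.5788, 0.2423, 0.0849]
wrist_force: [-4.3, -3.0, -0.5]
gripper_width: 0.0143
finger_force: 60.6
t: 11.43
ee_pos: [0.5787, 0.2422, 0.0851]
wrist_force: [-3.2, -2.2, -3.9]
gripper_width: 0.0142
finger_force: 59.9
t: 11.85
ee_pos: [0.579, 0.2424, 0.0845]
wrist_force: [-14.6, -5.4, 9.6]
gripper_width: 0.014
finger_force: 61.6
```

View pics/w5.png

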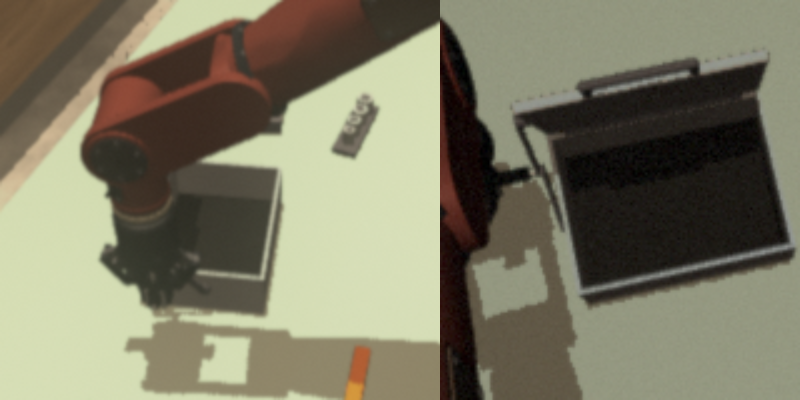

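The lid stands open, and the stay came up firm on its stop: force rose to about 17 N with no further travel. I relax the push, release and rise.

```bash
python3 -m pendant '[[[-0.25,-0.05,0.24,0,0,0],[-0.25,-0.05,0.24,0,0,0],[-0.25,-0.05,0.24,0,0,0],[-0.25,-0.05,0.24,0,0,0],[-0.25,-0.05,0.24,0,0,0]]]'|grep -v rot
python3 -m pendant '[[[0,0,0,0,0,0],[0,0,0,0,0,0],[0,0,0,0,0,0],[0,0,0,0,0,0],[0,0,0,0,0,0]]]' -0.2|grep -v rot
python3 -m pendant '[[[0,0,1,0,0,0],[0,0,3,0,0,0],[0,0,6,0,0,0],[0,0.5,9,0,0,0],[0,1,12,0,0,0]]]'|grep -v rot
python3 -m pendant '[[[0,0,3,0,0,0],[0,0,6,0,0,0],[0,0,9,0,0,0],[0,0,12,0,0,0],[0,0,13,0,0,0]]]'|grep -v rot
python3 - <<'E'
from plant import env
from h import *
b=env.capture('top')['pixels']
cv2.imwrite('pics/w6.png',cv2.resize(b[90:270,190:460],(800,533))[:,:,::-1])
E
```

```text
t: 12.37
ee_pos: [0.5787, 0.2423, 0.0849]
wrist_force: [-6.3, -3.3, -1.6]
gripper_width: 0.014
finger_force: 60.0
t: 12.78
ee_pos: [0.5806, 0.2429, 0.086]
wrist_force: [-0.2, -0.5, -0.1]
gripper_width: 0.0513
finger_force: 0.0
t: 13.2
ee_pos: [0.5792, 0.2523, 0.2067]
wrist_force: [0.3, 0.8, 0.7]
gripper_width: 0.0509
finger_force: 0.0
t: 13.62
ee_pos: [0.5814, 0.2532, 0.3424]
wrist_force: [0.2, 0.5, 1.4]
gripper_width: 0.0512
finger_force: 0.0
```

View pics/w6.png

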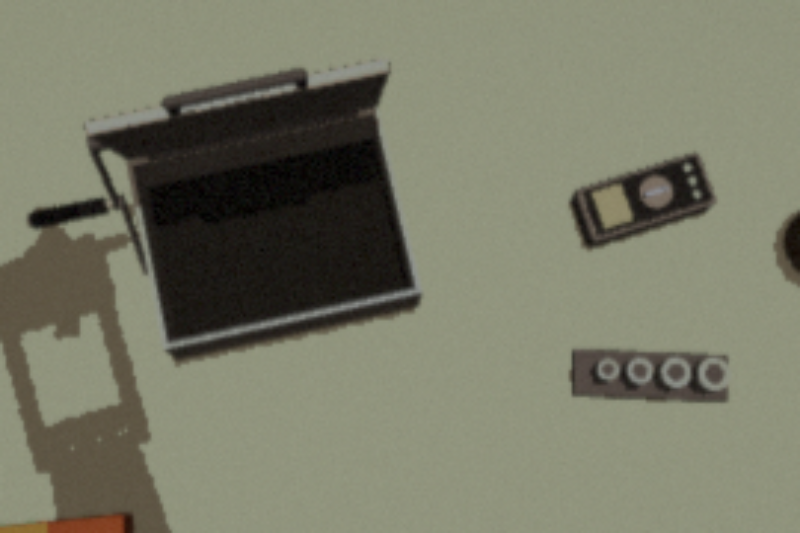

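The lid stands locked with the hand off it. The meter is at about (645,200) in this crop. I go to it by way of the front.

```bash
python3 -m pendant '[[[-2.6,-3,0,0,0,1],[-5.2,-6,0,0,0,2],[-7.8,-9,0,0,0,3],[-10.4,-12,0,0,0,4],[-13,-15,0,0,0,5.3]]]' -1|grep ee_pos
python3 -m pendant '[[[0,-4,0,0,0,0],[0,-8,0,0,0,0],[0,-12,0,0,0,0],[0,-16,0,0,0,0],[0,-20,0,0,0,0]]]'|grep ee_pos
python3 -m pendant '[[[1.6,-2,0,0,0,0],[3.2,-4,0,0,0,0],[4.8,-6,0,0,0,0],[6.4,-8,0,0,0,0],[8,-10,0,0,0,0]]]'|grep ee_pos
python3 -m pendant '[[[1.6,-2,-1.5,0,0,0],[3.2,-4,-3,0,0,0],[4.8,-6,-5,0,0,0],[6.4,-8,-7,0,0,0],[8,-10.2,-9,0,0,0]]]'|grep ee_pos
python3 -m pendant '[[[0,0,0,0,0,0],[0,0,0,0,0,0],[0,0,0,0,0,0],[0,0,0,0,0,0],[0,0,0,0,0,0]]]'
python3 - <<'E'
from plant import env
from h import *
s,c,R,eye=wristcam(env);a=c['pixels'];cv2.imwrite('pics/w7.png',a[:,:,::-1])
print(s['ee_pos'],s['ee_rot'])
E
```

```text
ee_pos: [0.4469, 0.1013, 0.3324]
ee_pos: [0.4479, -0.0991, 0.333]
ee_pos: [0.5289, -0.1985, 0.3324]
ee_pos: [0.609, -0.2998, 0.2415]
t: 15.75
ee_pos: [0.6095, -0.2991, 0.247]
ee_rot: [[-0.307, 0.952, 0.003], [0.952, 0.307, -0.001], [-0.002, 0.002, -1.0]]
wrist_force: [-0.1, 0.3, -0.2]
gripper_width: 0.0851
finger_force: 0.0
[ 0.60948839 -0.29910908  0.2469535 ] [[-0.30706551  0.95168476  0.00262572]
 [ 0.95168582  0.30706992 -0.00147307]
 [-0.00220818  0.00204653 -0.99999547]]
```

View pics/w7.png

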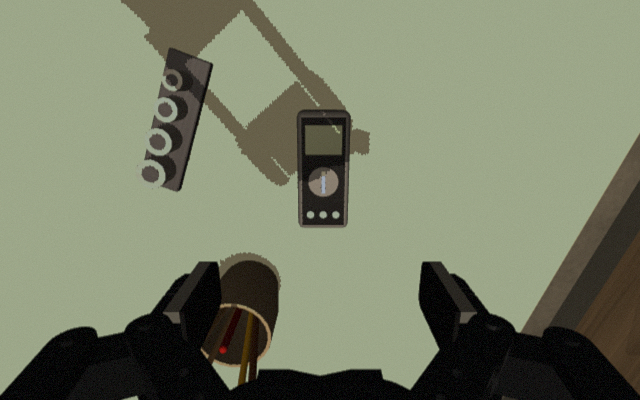

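The meter's outline spans (298,110) to (350,227), and the pot shows at (245,300). I work out both positions.

```bash
python3 - <<'E'
from plant import env
from h import *
s,c,R,eye=wristcam(env);q=onz(c,[(298,111),(349,111),(349,227),(299,227),(324,168)],.036,R=R,eye=eye)
print(q.round(4),np.linalg.norm(q[1]-q[0]),np.linalg.norm(q[2]-q[1]))
d=(q[0]+q[1]-q[2]-q[3]);print('yaw',np.degrees(np.arctan2(-d[0],d[1])))
print('pot rim wrist',onz(c,[(236,335)],.1,R=R,eye=eye),'base edge',onz(c,[(250,255)],0,R=R,eye=eye))
t=env.capture('top');print('pot top',onz(t,[(471,167)],.05),onz(t,[(475,163)],.1),onz(t,[(487,150),(504,166),(498,150)],.175))
k=onz(t,[(384,160),(425,145),(430,162),(388,175)],.036);print(k.mean(0))
E
```

```text
[[ 0.5723 -0.2511  0.036 ]
 [ 0.6214 -0.2353  0.036 ]
 [ 0.6634 -0.3548  0.036 ]
 [ 0.6098 -0.372   0.036 ]
 [ 0.6156 -0.299   0.036 ]] 0.051625345876960466 0.12667019094815143
yaw 18.2823825548469
pot rim wrist [[ 0.57833887 -0.48012755  0.1       ]] base edge [[ 0.56402709 -0.44251838  0.        ]]
pot top [[ 0.57695893 -0.47938868  0.05      ]] [[ 0.57616356 -0.46943369  0.1       ]] [[ 0.59089832 -0.4686875   0.175     ]
 [ 0.54991681 -0.50813946  0.175     ]
 [ 0.59085963 -0.49628694  0.175     ]]
[ 0.59975233 -0.30256398  0.036     ]
```

```bash
python3 -m pendant '[[[0.3,-0.3,-3,0,0,0],[0.3,-0.3,-6,0,0,0],[0.3,-0.3,-9,0,0,0],[0.3,-0.3,-12,0,0,0],[0.3,-0.3,-14,0,0,0]]]'|grep -v rot
python3 -m pendant '[[[0,0,-1,0,0,0],[0,0,-2,0,0,0],[0,0,-2.6,0,0,0],[0,0,-2.6,0,0,0],[0,0,-2.6,0,0,0]]]'|grep -v rot
python3 - <<'E'
from plant import env
from h import *
s,c,R,eye=wristcam(env);g=cv2.cvtColor(cv2.blur(c['pixels'],(3,3)),cv2.COLOR_RGB2GRAY)
print(s['ee_pos'])
for r in (120,160,200,230): print(r,np.where(np.abs(np.diff(g[r,180:470].astype(int),n=1))>18)[0].tolist())
print(g[20:400:10,310].tolist())
for r in (200,280): print(g[r,180:470:5].tolist())
E
```

```text
t: 16.32
ee_pos: [0.6107, -0.3015, 0.1021]
wrist_force: [-0.5, 0.1, -0.6]
gripper_width: 0.0852
finger_force: 0.0
t: 16.73
ee_pos: [0.613, -0.3031, 0.0802]
wrist_force: [-0.1, 0.4, -0.1]
gripper_width: 0.0851
finger_force: 0.0
[ 0.61299612 -0.30311831  0.08017105]
120 [81, 82, 184, 185, 186, 187]
160 [33, 34, 94, 108, 109, 176, 177, 190, 191, 204, 205]
200 [95, 96, 188, 189, 233, 234]
230 [46, 47, 85, 97, 139, 146, 186, 187, 188]
[175, 176, 176, 175, 175, 105, 104, 105, 105, 115, 38, 68, 25, 94, 94, 92, 91, 91, 21, 17, 18, 71, 71, 71, 71, 28, 28, 26, 26, 26, 176, 176, 176, 175, 177, 176, 8, 9]
[176, 175, 176, 176, 155, 105, 104, 104, 104, 105, 104, 104, 104, 105, 105, 105, 104, 103, 104, 105, 58, 21, 19, 21, 21, 22, 21, 20, 19, 22, 21, 22, 18, 19, 19, 18, 16, 58, 99, 105, 104, 104, 104, 104, 105, 105, 104, 159, 176, 176, 175, 175, 176, 175, 177, 176, 176, 176]
[8, 28, 42, 43, 13, 5, 6, 5, 125, 176, 176, 176, 175, 175, 176, 176, 174, 176, 176, 176, 109, 95, 28, 29, 28, 27, 28, 29, 30, 27, 28, 29, 30, 27, 29, 27, 105, 115, 176, 176, 176, 175, 176, 175, 175, 176, 175, 175, 71, 6, 5, 6, 21, 42, 42, 17, 6, 135]
```

```bash
python3 -m pendant '[[[0,0,-1,0,0,0],[0,0,-2,0,0,0],[0,0,-3,0,0,0],[0,0,-4,0,0,0],[0,0,-4.6,0,0,0]]]'|grep -v rot
python3 -m pendant '[[[0,0,-0.2,0,0,0],[0,0,-0.4,0,0,0],[0,0,-0.7,0,0,0],[0,0,-0.7,0,0,0],[0,0,-0.7,0,0,0]]]'|grep -v rot
```

```text
t: 17.2
ee_pos: [0.6108, -0.3018, 0.0301]
wrist_force: [-1.8, 0.7, -0.2]
gripper_width: 0.0854
finger_force: 0.0
t: 17.62
ee_pos: [0.6124, -0.3028, 0.0261]
wrist_force: [-0.5, 0.0, 0.5]
gripper_width: 0.0856
finger_force: 0.0
```

```bash
python3 -m pendant '[[[0,0,-0.2,0,0,0],[0,0,-0.4,0,0,0],[0,0,-0.6,0,0,0],[0,0,-0.6,0,0,0],[0,0,-0.6,0,0,0]]]'|grep -v rot
python3 -m pendant '[[[0,0,-0.2,0,0,0],[0,0,-0.4,0,0,0],[0,0,-0.6,0,0,0],[0,0,-0.6,0,0,0],[0,0,-0.6,0,0,0]]]'|grep -v rot
python3 - <<'E'
from plant import env
from h import *
s,c,R,eye=wristcam(env);a=c['pixels'];cv2.imwrite('pics/w8.png',a[:,:,::-1]);g=cv2.cvtColor(a,cv2.COLOR_RGB2GRAY)
print(g[0:400:10,310].tolist());
for r in(230,260,280): print(g[r,180:470:5].tolist())
E
```

```text
t: 18.03
ee_pos: [0.612, -0.3025, 0.0195]
wrist_force: [0.3, -0.1, -0.2]
gripper_width: 0.0854
finger_force: 0.0
t: 18.45
ee_pos: [0.6119, -0.3025, 0.0134]
wrist_force: [-0.2, -0.4, -0.4]
gripper_width: 0.085
finger_force: 0.0
[197, 194, 198, 199, 197, 200, 125, 119, 117, 119, 116, 125, 120, 38, 56, 78, 31, 21, 103, 101, 102, 99, 96, 100, 98, 94, 12, 17, 22, 81, 77, 80, 76, 77, 76, 25, 23, 31, 9, 9]
[114, 119, 121, 119, 119, 118, 119, 117, 120, 117, 120, 118, 119, 119, 120, 119, 47, 71, 24, 18, 98, 97, 94, 96, 96, 98, 100, 98, 99, 99, 95, 95, 98, 98, 94, 95, 97, 94, 94, 96, 17, 27, 64, 116, 120, 118, 121, 118, 121, 120, 116, 119, 119, 118, 123, 132, 196, 200]
[116, 119, 121, 121, 116, 122, 119, 118, 116, 118, 120, 117, 116, 122, 119, 121, 117, 68, 28, 19, 12, 26, 26, 20, 14, 13, 12, 16, 19, 27, 19, 11, 22, 11, 20, 18, 16, 20, 25, 21, 16, 74, 58, 172, 123, 119, 119, 198, 200, 199, 201, 127, 118, 130, 194, 198, 198, 197]
[8, 30, 43, 53, 13, 9, 17, 4, 104, 119, 122, 116, 122, 117, 152, 119, 118, 61, 67, 30, 9, 14, 17, 23, 24, 17, 22, 26, 36, 33, 35, 26, 16, 16, 10, 20, 20, 13, 14, 24, 13, 67, 69, 198, 198, 198, 198, 198, 61, 6, 18, 13, 16, 49, 51, 11, 20, 165]
```

```bash
python3 -m pendant '[[[0,0,-0.1,0,0,0],[0,0,-0.3,0,0,0],[0,0,-0.5,0,0,0],[0,0,-0.5,0,0,0],[0,0,-0.5,0,0,0]]]'|grep -v rot
python3 -m pendant '[[[0,0,-0.1,0,0,0],[0,0,-0.3,0,0,0],[0,0,-0.4,0,0,0],[0,0,-0.4,0,0,0],[0,0,-0.4,0,0,0]]]'|grep -v rot
```

```text
t: 18.92
ee_pos: [0.6119, -0.3025, 0.0084]
wrist_force: [0.2, -0.5, 0.6]
gripper_width: 0.0853
finger_force: 0.0
t: 19.33
ee_pos: [0.612, -0.3026, 0.0046]
wrist_force: [0.2, 0.6, 0.0]
gripper_width: 0.0854
finger_force: 0.0
```

View pics/w8.png

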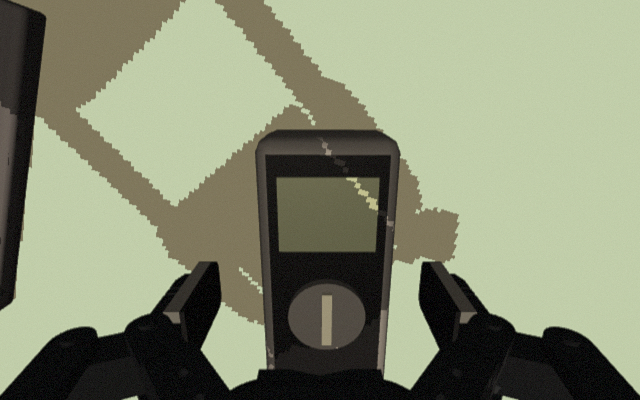

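The meter is centred between the pads, with the dial at (326,316). I close on it.

```bash
python3 -m pendant '[[[0,0,0,0,0,0],[0,0,0,0,0,0],[0,0,0,0,0,0],[0,0,0,0,0,0],[0,0,0,0,0,0]]]' 1|grep -v rot
python3 -m pendant '[[[0,0,0,0,0,0],[0,0,0,0,0,0],[0,0,0,0,0,0],[0,0,0,0,0,0],[0,0,0,0,0,0]]]'|grep -v rot
```

```text
t: 19.75
ee_pos: [0.6131, -0.3031, 0.0057]
wrist_force: [0.6, 0.3, 3.3]
gripper_width: 0.0545
finger_force: 68.2
t: 20.17
ee_pos: [0.613, -0.3031, 0.0056]
wrist_force: [1.4, 0.4, 5.5]
gripper_width: 0.0549
finger_force: 68.5
```

```bash
python3 -m pendant '[[[0,0,0.5,0,0,0],[0,0,1,0,0,0],[0,0,2,0,0,0],[0,0,3,0,0,0],[0,0,4,0,0,0]]]'|grep -v rot
python3 -m pendant '[[[0,0,2,0,0,0],[0,0,5,0,0,0],[0,0,8,0,0,0],[0,0,11,0,0,0],[0,0,14,0,0,0]]]'|grep -v rot
python3 -m pendant '[[[0,0,1,0,0,0],[0,1,2,0,0,0],[0,2,2,0,0,0],[0,4,2,0,0,-1],[-1,6,2,0,0,-1]]]'|grep -v rot
```

```text
t: 20.58
ee_pos: [0.6113, -0.3023, 0.0449]
wrist_force: [-0.5, -0.1, -2.0]
gripper_width: 0.055
finger_force: 67.5
t: 21.0
ee_pos: [0.6119, -0.3025, 0.1871]
wrist_force: [1.1, -0.9, -3.1]
gripper_width: 0.0548
finger_force: 67.5
t: 21.42
ee_pos: [0.6018, -0.2405, 0.2021]
wrist_force: [-0.6, 1.2, -2.7]
gripper_width: 0.0549
finger_force: 67.6
```

```bash
python3 -m pendant '[[[-0.5,3,0,0,0,-1],[-1,6,0,0,0,-2],[-1.5,9,0,0,0,-3],[-2,12,0,0,0,-4],[-3,15,0,0,0,-4.5]]]'|grep -v rot
python3 -m pendant '[[[-0.5,3,0,0,0,0],[-1,6,0,0,0,0],[-1.5,9,0,0,0,0],[-2,12,0,0,0,0],[-2.4,13.9,0,0,0,0]]]'|grep -v rot
python3 -m pendant '[[[0,0,-2,0,0,0],[0,0,-4,0,0,0],[0,0,-6,0,0,0],[0,0,-8,0,0,0],[0,0,-9.5,0,0,0]]]'
python3 - <<'E'
from plant import env
from h import *
s,c,R,eye=wristcam(env);a=c['pixels'];cv2.imwrite('pics/w9.png',a[:,:,::-1])
t=env.capture('top');cv2.imwrite('pics/t9.png',t['pixels'][:,:,::-1])
E
```

```text
t: 21.83
ee_pos: [0.5701, -0.0896, 0.2016]
wrist_force: [0.5, 0.1, -2.9]
gripper_width: 0.0547
finger_force: 67.6
t: 22.25
ee_pos: [0.5447, 0.0503, 0.2015]
wrist_force: [0.1, 1.0, -2.8]
gripper_width: 0.0548
finger_force: 67.6
t: 22.67
ee_pos: [0.544, 0.0477, 0.1051]
ee_rot: [[-0.215, 0.977, -0.008], [0.977, 0.215, 0.001], [0.002, -0.007, -1.0]]
wrist_force: [-0.9, -0.0, -2.8]
gripper_width: 0.0547
finger_force: 67.6
```

```bash
python3 -m pendant '[[[0.3,0,-1,0,0,0],[0.3,0,-2.5,0,0,0],[0.3,0,-4,0,0,0],[0.3,0,-5.5,0,0,0],[0.3,0,-7,0,0,0]]]'|grep -v rot
python3 -m pendant '[[[0,0,-0.5,0,0,0],[0,0,-1,0,0,0],[0,0,-1.5,0,0,0],[0,0,-2,0,0,0],[0,0,-2,0,0,0]]]'|grep -v rot
```

```text
t: 23.18
ee_pos: [0.5521, 0.0467, 0.0398]
wrist_force: [-0.1, 0.4, -2.9]
gripper_width: 0.0548
finger_force: 67.7
t: 23.6
ee_pos: [0.5511, 0.0464, 0.0195]
wrist_force: [-0.2, -0.2, -2.8]
gripper_width: 0.0549
finger_force: 67.4
```

```bash
python3 -m pendant '[[[0,0,-0.2,0,0,0],[0,0,-0.4,0,0,0],[0,0,-0.6,0,0,0],[0,0,-0.6,0,0,0],[0,0,-0.6,0,0,0]]]'|grep -v rot
python3 -m pendant '[[[0,0,-0.1,0,0,0],[0,0,-0.2,0,0,0],[0,0,-0.3,0,0,0],[0,0,-0.3,0,0,0],[0,0,-0.3,0,0,0]]]'|grep -v rot
```

```text
t: 24.02
ee_pos: [0.5517, 0.0464, 0.0141]
wrist_force: [1.3, 0.4, -3.8]
gripper_width: 0.0545
finger_force: 67.6
t: 24.43
ee_pos: [0.5522, 0.0463, 0.0112]
wrist_force: [3.4, 0.9, -2.8]
gripper_width: 0.0549
finger_force: 67.8
```

```bash
python3 -m pendant '[[[0,0,-0.1,0,0,0],[0,0,-0.15,0,0,0],[0,0,-0.15,0,0,0],[0,0,-0.15,0,0,0],[0,0,-0.15,0,0,0]]]'|grep -v rot
python3 -m pendant '[[[0,0,0,0,0,0],[0,0,0,0,0,0],[0,0,0,0,0,0],[0,0,0,0,0,0],[0,0,0,0,0,0]]]' -0.65|grep -v rot
python3 -m pendant '[[[0,0,0.5,0,0,0],[0,0,1.5,0,0,0],[0,0,3,0,0,0],[0,0,5,0,0,0],[0,0,7,0,0,0]]]'|grep -v rot
python3 -m pendant '[[[0,0,3,0,0,0],[0,0,6,0,0,0],[0,0,9,0,0,0],[0,0,12,0,0,0],[0,0,15,0,0,0]]]'|grep -v rot
```

```text
t: 24.85
ee_pos: [0.5523, 0.0463, 0.0106]
wrist_force: [0.5, 0.5, 5.9]
gripper_width: 0.0548
finger_force: 68.6
t: 25.27
ee_pos: [0.5595, 0.0469, 0.013]
wrist_force: [12.7, 2.2, 1.7]
gripper_width: 0.0706
finger_force: 0.0
t: 25.68
ee_pos: [0.5491, 0.0464, 0.0787]
wrist_force: [-0.3, -0.1, 0.3]
gripper_width: 0.0703
finger_force: 0.0
t: 26.1
ee_pos: [0.5496, 0.0464, 0.2298]
wrist_force: [0.6, -0.6, 0.0]
gripper_width: 0.0705
finger_force: 0.0
```

```bash
python3 -m pendant '[[[0,0,0,0,0,0],[0,0,0,0,0,0],[0,0,0,0,0,0],[0,0,0,0,0,0],[0,0,0,0,0,0]]]'|grep ee_pos
python3 - <<'E'
from plant import env
from h import *
s,c,R,eye=wristcam(env);a=c['pixels'];cv2.imwrite('pics/w10.png',a[:,:,::-1])
hsv=cv2.cvtColor(a,cv2.COLOR_RGB2HSV);g=cv2.cvtColor(cv2.blur(a,(3,3)),cv2.COLOR_RGB2GRAY)
for r in range(100,260,30): print(r,g[r,200:440:6].tolist())
print(g[40:300:6,324].tolist())
t=env.capture('top')['pixels'];g=cv2.cvtColor(t,cv2.COLOR_RGB2GRAY)
for r in range(115,150,6): print(r,g[r,215:340:5].tolist())
E
```

```text
ee_pos: [0.5495, 0.0464, 0.2268]
100 [237, 237, 237, 237, 237, 237, 237, 237, 218, 61, 61, 30, 28, 29, 27, 27, 27, 28, 29, 26, 27, 28, 26, 29, 39, 51, 51, 51, 51, 49, 35, 29, 28, 28, 27, 27, 29, 27, 42, 60]
130 [237, 237, 237, 237, 237, 237, 237, 237, 240, 53, 52, 33, 28, 29, 28, 27, 60, 39, 143, 142, 142, 142, 140, 235, 158, 159, 51, 50, 50, 49, 29, 26, 29, 27, 28, 27, 28, 26, 61, 60]
160 [152, 151, 151, 151, 151, 152, 166, 202, 158, 64, 50, 44, 27, 27, 27, 27, 45, 38, 36, 34, 36, 36, 34, 34, 36, 78, 35, 27, 45, 49, 26, 27, 28, 27, 28, 27, 26, 34, 59, 59]
190 [237, 237, 237, 237, 237, 237, 237, 237, 228, 130, 51, 51, 35, 28, 27, 28, 36, 45, 55, 110, 128, 222, 200, 188, 58, 107, 51, 49, 50, 45, 29, 29, 28, 29, 26, 28, 28, 59, 58, 59]
220 [237, 237, 237, 237, 237, 237, 237, 237, 237, 239, 58, 59, 50, 49, 49, 50, 50, 98, 240, 153, 146, 238, 62, 240, 52, 81, 51, 51, 49, 50, 36, 28, 27, 27, 26, 26, 27, 60, 60, 60]
250 [237, 237, 237, 237, 237, 238, 237, 237, 237, 238, 72, 60, 51, 49, 50, 49, 49, 51, 49, 50, 49, 50, 50, 51, 50, 51, 48, 50, 51, 50, 27, 27, 27, 26, 27, 27, 56, 61, 61, 60]
[218, 59, 51, 48, 50, 52, 50, 51, 30, 28, 27, 28, 93, 40, 77, 141, 141, 140, 139, 137, 36, 33, 112, 197, 195, 241, 239, 72, 56, 52, 239, 53, 135, 48, 50, 48, 44, 66, 66, 64, 67, 64, 64, 237]
115 [104, 53, 50, 15, 50, 53, 53, 50, 52, 52, 50, 51, 55, 51, 53, 56, 39, 5, 135, 128, 91, 62, 133, 136, 136]
121 [58, 51, 34, 18, 40, 39, 42, 47, 39, 43, 42, 44, 46, 42, 51, 59, 22, 12, 26, 25, 21, 133, 134, 136, 136]
127 [53, 55, 10, 11, 35, 28, 35, 35, 33, 36, 38, 33, 35, 35, 52, 54, 15, 11, 27, 32, 74, 137, 132, 133, 135]
133 [57, 51, 11, 10, 17, 16, 19, 18, 22, 23, 17, 23, 29, 24, 55, 54, 6, 31, 29, 33, 31, 136, 139, 132, 134]
139 [54, 55, 9, 7, 4, 17, 23, 17, 24, 34, 33, 27, 30, 10, 50, 56, 17, 23, 10, 20, 12, 140, 134, 135, 139]
145 [52, 52, 5, 11, 15, 29, 34, 28, 7, 14, 15, 14, 2, 9, 53, 51, 14, 13, 10, 3, 1, 89, 136, 134, 136]
```

The meter lies flat in the case (columns 296–354, rows 112–232). Now I go back to the sleeve by the same way.

```bash
python3 -m pendant '[[[-2,0.5,2,0,0,0],[-4,1,4,0,0,0],[-6,1.5,7,0,0,0],[-8,2,10,0,0,0],[-10,3,11.5,0,0,0]]]' -0.2|grep ee_pos
python3 -m pendant '[[[0.5,3.5,0,0,0,0],[1,7,0,0,0,0],[1.5,10.5,0,0,0,0],[2,14,0,0,0,0],[3,17.6,0,0,0,0]]]'|grep ee_pos
python3 -m pendant '[[[2,0,0,0,0,0],[5,0,0,0,0,0],[8,0,0,0,0,0],[10,0,0,0,0,0],[10,0,0,0,0,0]]]'|grep -v rot
python3 -m pendant '[[[0,0,0,0,0,0],[0,0,0,0,0,0],[0,0,0,0,0,0],[0,0,0,0,0,0],[0,0,0,0,0,0]]]'
```

```text
ee_pos: [0.4514, 0.0761, 0.3475]
ee_pos: [0.4804, 0.2539, 0.3439]
t: 27.87
ee_pos: [0.5839, 0.2518, 0.342]
wrist_force: [0.3, -0.4, -0.1]
gripper_width: 0.0511
finger_force: 0.0
t: 28.28
ee_pos: [0.5805, 0.2525, 0.3448]
ee_rot: [[-0.214, 0.977, 0.0], [0.977, 0.214, 0.0], [0.0, 0.0, -1.0]]
wrist_force: [0.9, 0.1, 0.4]
gripper_width: 0.0511
finger_force: 0.0
```

```bash
python3 -m pendant '[[[0,0,-3,0,0,0],[0,0,-6,0,0,0],[0,0,-9,0,0,0],[-0.1,-0.5,-12,0,0,0],[-0.1,-1,-15,0,0,0]]]'|grep -v rot
python3 -m pendant '[[[0,0,-2,0,0,0],[0,0,-4,0,0,0],[0,0,-6,0,0,0],[0,0,-8,0,0,0],[0,0,-8,0,0,0]]]'|grep -v rot
python3 - <<'E'
from plant import env
from h import *
s,c,R,eye=wristcam(env);a=c['pixels'];g=cv2.cvtColor(cv2.blur(a,(3,3)),cv2.COLOR_RGB2GRAY)
for r in (200,215,230,245,260): print(r,g[r,200:440:4].tolist())
E
```

```text
t: 28.7
ee_pos: [0.5796, 0.2426, 0.1936]
wrist_force: [0.8, 0.2, -0.1]
gripper_width: 0.0508
finger_force: 0.0
t: 29.12
ee_pos: [0.5762, 0.2413, 0.1096]
wrist_force: [-1.1, -0.4, -1.2]
gripper_width: 0.0514
finger_force: 0.0
200 [193, 192, 192, 192, 192, 192, 192, 192, 192, 193, 183, 169, 141, 115, 114, 114, 115, 114, 116, 115, 115, 115, 115, 115, 114, 114, 114, 115, 116, 115, 115, 114, 115, 115, 114, 115, 114, 122, 170, 192, 192, 192, 192, 190, 186, 192, 192, 192, 191, 192, 191, 192, 192, 192, 192, 193, 191, 192, 192, 192]
215 [192, 161, 177, 151, 169, 153, 151, 177, 127, 152, 153, 134, 152, 116, 116, 114, 115, 115, 115, 114, 116, 115, 116, 114, 115, 115, 115, 98, 8, 31, 95, 112, 98, 61, 6, 48, 115, 136, 191, 191, 192, 192, 192, 193, 192, 192, 192, 192, 191, 192, 192, 192, 192, 191, 193, 192, 193, 191, 192, 192]
230 [114, 115, 114, 115, 115, 115, 115, 115, 114, 114, 114, 115, 114, 114, 114, 115, 116, 115, 114, 116, 114, 114, 116, 115, 115, 115, 115, 54, 10, 16, 17, 18, 17, 15, 14, 12, 138, 185, 191, 192, 192, 192, 191, 191, 192, 193, 192, 192, 191, 193, 193, 191, 191, 192, 192, 192, 192, 191, 192, 192]
245 [193, 192, 193, 192, 191, 192, 192, 192, 192, 192, 192, 191, 192, 191, 193, 192, 192, 192, 192, 191, 193, 192, 192, 192, 192, 192, 192, 97, 6, 12, 15, 17, 15, 12, 9, 17, 126, 113, 119, 126, 179, 192, 192, 192, 192, 192, 192, 192, 191, 192, 192, 191, 193, 192, 192, 192, 192, 192, 192, 191]
260 [193, 192, 192, 193, 193, 192, 192, 192, 188, 175, 159, 46, 46, 43, 8, 5, 106, 115, 147, 136, 169, 154, 162, 162, 181, 186, 192, 111, 11, 14, 16, 17, 16, 12, 8, 19, 115, 115, 115, 114, 119, 126, 152, 177, 127, 8, 9, 47, 46, 48, 174, 175, 192, 192, 192, 192, 193, 192, 190, 192]
```

```bash
python3 -m pendant '[[[0,0,-1,0,0,0],[0,0,-2,0,0,0],[0,0,-2.9,0,0,0],[0,0,-2.9,0,0,0],[0,0,-2.9,0,0,0]]]'|grep -v rot
python3 -m pendant '[[[0,0,0,0,0,0],[0,0,0,0,0,0],[0,0,0,0,0,0],[0,0,0,0,0,0],[0,0,0,0,0,0]]]' 1|grep -v rot
python3 -m pendant '[[[0,0,0,0,0,0],[0,0,0,0,0,0],[0,0,0,0,0,0],[0,0,0,0,0,0],[0,0,0,0,0,0]]]'|grep -v rot
```

```text
t: 29.58
ee_pos: [0.5796, 0.2422, 0.0846]
wrist_force: [-0.8, -0.6, 0.3]
gripper_width: 0.0515
finger_force: 0.0
t: 30.0
ee_pos: [0.5788, 0.2421, 0.0859]
wrist_force: [-5.9, -0.1, 5.3]
gripper_width: 0.0142
finger_force: 58.4
t: 30.42
ee_pos: [0.5788, 0.2421, 0.0859]
wrist_force: [-4.6, -0.5, 5.1]
gripper_width: 0.0141
finger_force: 58.4
```

```bash
python3 -m pendant '[[[-0.41,-0.09,0.33,0,0,0],[-0.85,-0.19,0.63,0,0,0],[-1.31,-0.29,0.9,0,0,0],[-1.79,-0.39,1.13,0,0,0],[-2.27,-0.5,1.34,0,0,0]]]'|grep -v rot
python3 -m pendant '[[[0,0,0,0,0,0],[0,0,0,0,0,0],[0,0,0,0,0,0],[0,0,0,0,0,0],[0,0,0,0,0,0]]]'|grep -v rot
```

```text
t: 30.83
ee_pos: [0.5572, 0.2373, 0.099]
wrist_force: [1.4, 0.5, -3.3]
gripper_width: 0.0141
finger_force: 58.5
t: 31.25
ee_pos: [0.5576, 0.2375, 0.0988]
wrist_force: [-1.3, -0.6, 0.6]
gripper_width: 0.0143
finger_force: 58.8
```

```bash
python3 -m pendant '[[[-0.5,-0.11,0.16,0,0,0],[-1.01,-0.23,0.3,0,0,0],[-1.54,-0.34,0.39,0,0,0],[-2.06,-0.46,0.45,0,0,0],[-2.59,-0.57,0.47,0,0,0]]]'|grep -v rot
python3 -m pendant '[[[-0.52,-0.12,-0.02,0,0,0],[-1.05,-0.23,-0.09,0,0,0],[-1.57,-0.35,-0.17,0,0,0],[-2.08,-0.46,-0.31,0,0,0],[-2.58,-0.58,-0.47,0,0,0]]]'|grep -v rot
```

```text
t: 31.67
ee_pos: [0.5315, 0.2317, 0.104]
wrist_force: [0.6, 0.3, 0.5]
gripper_width: 0.0143
finger_force: 58.7
t: 32.08
ee_pos: [0.5053, 0.2259, 0.0994]
wrist_force: [-1.9, 0.4, 4.8]
gripper_width: 0.0141
finger_force: 59.1
```

```bash
python3 -m pendant '[[[-0.48,-0.1,-0.21,0,0,0],[-0.96,-0.21,-0.44,0,0,0],[-1.42,-0.31,-0.71,0,0,0],[-1.86,-0.41,-1.01,0,0,0],[-2.27,-0.5,-1.35,0,0,0]]]'|grep -v rot
python3 -m pendant '[[[-0.39,-0.09,-0.35,0,0,0],[-0.76,-0.17,-0.74,0,0,0],[-1.1,-0.24,-1.15,0,0,0],[-1.4,-0.31,-1.59,0,0,0],[-1.69,-0.37,-2.05,0,0,0]]]'|grep -v rot
```

```text
t: 32.5
ee_pos: [0.4806, 0.2205, 0.0846]
wrist_force: [-4.4, 0.0, 4.8]
gripper_width: 0.0136
finger_force: 59.2
t: 32.92
ee_pos: [0.4639, 0.2167, 0.0631]
wrist_force: [-3.6, 0.6, 0.5]
gripper_width: 0.0141
finger_force: 58.9
```

```bash
python3 -m pendant '[[[-0.25,-0.06,-0.47,0,0,0],[-0.46,-0.11,-0.97,0,0,0],[-0.64,-0.15,-1.48,0,0,0],[-0.79,-0.18,-2,0,0,0],[-0.85,-0.19,-2.27,0,0,0]]]'|grep -v rot
python3 -m pendant '[[[-0.03,-0.01,-0.2,0,0,0],[-0.06,-0.01,-0.4,0,0,0],[-0.09,-0.02,-0.6,0,0,0],[-0.1,-0.02,-0.7,0,0,0],[-0.1,-0.02,-0.7,0,0,0]]]'|grep -v rot
```

```text
t: 33.33
ee_pos: [0.4562, 0.215, 0.0404]
wrist_force: [-5.5, 1.7, -1.1]
gripper_width: 0.0139
finger_force: 58.8
t: 33.75
ee_pos: [0.4555, 0.2149, 0.0343]
wrist_force: [-6.2, 1.2, 0.2]
gripper_width: 0.0141
finger_force: 58.9
```

```bash
python3 -m pendant '[[[0,0,-0.1,0,0,0],[0,0,-0.2,0,0,0],[0,0,-0.2,0,0,0],[0,0,-0.2,0,0,0],[0,0,-0.2,0,0,0]]]'|grep -v rot
python3 -m pendant '[[[0,0,-0.1,0,0,0],[0,0,-0.2,0,0,0],[0,0,-0.2,0,0,0],[0,0,-0.2,0,0,0],[0,0,-0.2,0,0,0]]]'|grep -v rot
```

```text
t: 34.17
ee_pos: [0.4556, 0.2151, 0.0336]
wrist_force: [-8.2, 0.6, 7.6]
gripper_width: 0.014
finger_force: 59.7
t: 34.58
ee_pos: [0.4558, 0.2152, 0.0328]
wrist_force: [-11.7, -0.1, 15.5]
gripper_width: 0.0144
finger_force: 60.5
```

Contact is firm, so the lid is shut. I relax the push, release and retreat.

```bash
python3 -m pendant '[[[0,0,0.1,0,0,0],[0,0,0.15,0,0,0],[0,0,0.15,0,0,0],[0,0,0.15,0,0,0],[0,0,0.15,0,0,0]]]' |grep -v rot
python3 -m pendant '[[[0,0,0,0,0,0],[0,0,0,0,0,0],[0,0,0,0,0,0],[0,0,0,0,0,0],[0,0,0,0,0,0]]]' -0.2|grep -v rot
python3 -m pendant '[[[0,0,1,0,0,0],[0,0,3,0,0,0],[0,0,6,0,0,0],[0,0,9,0,0,0],[0,0,12,0,0,0]]]'|grep -v rot
python3 -m pendant '[[[0,0,3,0,0,0],[0,0,6,0,0,0],[0,0,9,0,0,0],[0,0,11,0,0,0],[0,0,11,0,0,0]]]'|grep -v rot
python3 -m pendant '[[[-0.5,0,0,0,0,0],[-0.5,0,0,0,0,0],[-0.5,0,0,0,0,0],[-0.5,0,0,0,0,0],[-0.5,0,0,0,0,0]]]'|grep -v rot
python3 - <<'E'
from plant import env
from h import *
s,c,R,eye=wristcam(env);g=cv2.cvtColor(cv2.blur(c['pixels'],(3,3)),cv2.COLOR_RGB2GRAY)
print(g[150:400:6,400].tolist(),g[240,250:600:8].tolist())
t=env.capture('top')['pixels'];g=cv2.cvtColor(t,cv2.COLOR_RGB2GRAY);print([g[y,235:340:8].tolist() for y in (135,150,170,190)])
E
```

```text
t: 35.0
ee_pos: [0.4556, 0.2151, 0.0334]
wrist_force: [-9.6, 0.8, 9.1]
gripper_width: 0.0142
finger_force: 60.0
t: 35.42
ee_pos: [0.4577, 0.2151, 0.0328]
wrist_force: [-0.6, 0.2, -0.2]
gripper_width: 0.051
finger_force: 0.0
t: 35.83
ee_pos: [0.4565, 0.2149, 0.1542]
wrist_force: [0.4, -0.1, 0.1]
gripper_width: 0.0513
finger_force: 0.0
t: 36.25
ee_pos: [0.4601, 0.2161, 0.2696]
wrist_force: [0.3, -0.1, 0.5]
gripper_width: 0.0513
finger_force: 0.0
t: 36.67
ee_pos: [0.4508, 0.2148, 0.2609]
wrist_force: [-0.6, -0.1, 0.4]
gripper_width: 0.0512
finger_force: 0.0
[169, 169, 169, 170, 169, 169, 168, 168, 169, 170, 60, 41, 32, 51, 66, 109, 170, 169, 171, 26, 40, 41, 40, 41, 57, 87, 12, 7, 6, 6, 7, 7, 9, 5, 6, 8, 9, 6, 10, 7, 7, 6] [169, 168, 168, 169, 169, 169, 170, 169, 116, 127, 126, 127, 127, 127, 127, 128, 129, 125, 99, 124, 125, 130, 132, 128, 126, 132, 127, 131, 131, 128, 129, 169, 169, 169, 169, 168, 169, 169, 170, 169, 169, 169, 169, 169]
[[131, 130, 128, 129, 104, 126, 128, 133, 130, 130, 128, 130, 129, 131], [132, 130, 132, 133, 129, 131, 130, 131, 130, 130, 132, 114, 131, 131], [129, 132, 129, 131, 128, 131, 130, 131, 132, 131, 132, 133, 127, 132], [127, 131, 129, 132, 131, 131, 131, 132, 131, 131, 129, 57, 56, 129]]
```

```bash
python3 - <<'E'
from plant import env
from h import *
t=cv2.cvtColor(env.capture('side')['pixels'],cv2.COLOR_RGB2GRAY).astype(int);o=cv2.imread('pics/side0.png',0).astype(int)
d=cv2.blur(np.abs(t-o).astype(np.float32),(3,3));print('case region',d[175:250,250:325].mean(),d[175:210,262:318].max())
print(cv2.phaseCorrelate(o[180:235,255:325].astype(np.float32),t[180:235,255:325].astype(np.float32)))
print(env.finish_job())
E
```

```text
case region 28.752138 129.11111
((-0.18283160322877023, 0.2168634980251234), 0.36633356621971835)
the job is handed in; nothing more can be done
None
```

The job is handed in, but no verdict came back: the meter is lying flat in the case, and the lid was lowered on the stay until it came up firm, then released. A last side-camera check of the lid was inconclusive, but the top view showed it shut.

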